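Fit a spring channel nut in a laboratory mounting rail

ROBOT

A 6-joint arm with a two-finger parallel gripper is mounted at the origin on the work surface. World frame = base frame: x ahead of the robot, y to its left, z up, the work surface at z = 0. Lengths are in mm, angles in degrees, forces in N, time in s.
With the tool pointing down it reaches from about 300 to 850 mm from the base axis. Payload 4.2 kg.
Tool frame: the origin (TCP) lies on the centre line of the jaws, within the pads' length; the fingertips stand 14 mm ahead of it and the grasp point (between the pads) lies 5 mm behind it (env.finger_overhang is the z of the fingertips in the tool frame, in mm); z points along the fingers, y is the line along which they close (so a half turn about z gives the same grasp; the last joint's range is limited). The gripper opens to 91 mm and grips with 3 to 60 N. Pads are 32 mm wide; open, the fingers measure 118 mm over their backs; the gripper's body (76 mm by 178 mm) begins 60 mm behind the grasp point.
Start: joints at [70.302, 18.312, 89.639, -0, 72.044, -1.146], TCP at [182.952, 545.137, 195.876] pointing down, gripper open.
Joint ranges: [-177.97, 177.97], [-48.28, 115.42], [12.27, 149.76], [-77.06, 257.06], [2.81, 150.46], [-146.56, 146.56]. Speed limits (degrees/s): [147.25, 147.25, 180, 180, 180, 180].

INTERFACE

Orientations are given as [roll, pitch, yaw] about the fixed x, y, z axes, in that order (R = Rz(yaw) Ry(pitch) Rx(roll)).
In Python, from workcell import sensors, viewer, env gives the robot as it stands. The module is installed in compiled form; this text tells all that it offers.
- The arm moves only by the tool step_arm, never from a script. Its argument "plan" is one flat list of numbers, 6 for each row, row after row: the shift along the tool's x, y, z in cm, then the turn, a rotation vector about the tool's x, y, z in rad. In form: [x, y, z, wx, wy, wz, x, y, z, wx, wy, wz, ...]. A call has 1 to 5 rows; each row shifts and turns the commanded pose from where the row before left it, along the tool's axes as they then stand; what a row does not reach is not made up. A row lasts 1/12 s, in which the tool goes at most 41.7 mm and 7.16 degrees, less where a joint would pass 70% of its speed; a pose out of reach is approached as far as the arm can. A call is refused whole if a number of a shift passes 4.17 or a number of a turn 0.125, either way. A call with a gripper value outside its range is refused whole. "hand" is the finger opening in cm, from 0 to 9.12, set as the call begins (left out, the last holds). The fingers move at their own pace and stop on an object; "newtons" is the grip in N (left out, the last holds). Time passes only in rows, so rows that do not move let the fingers close. It gives the time, the measured TCP pose, the force, the opening and the grip force at its end, in the units of the state.
- sensors.state(): the state, without advancing time (a new reading comes with each control period).
- viewer.grab_frame(name): name is "scene" or "top"; returns a dict with "img" (420x560x3 uint8, red, green, blue), "fx", "fy", "cx", "cy" (pixels), "k1" (the pictures are not rectified: a ray, as slopes to the right and down, at radius r is drawn at 1 + k1 r^2 times it, then the intrinsics apply), "position" and "attitude" of the camera in the world. Camera axes: x right, y down, z forward; pixel columns grow to the right and rows downward; lengths in mm; the calibration is good to about 2 mm. A picture is of the moment at which its call begins. There is no depth.
- env.job_done(): hands the job in; it is judged then, once.
Trained networks look in a picture, given as the dict that the camera call returned (one of the last four; its "shot" number tells which), for a name from the list of things; names that differ only in an ending like _2 or _b are one class to them, and where a whole thing is asked for, a point or a joint stands for the part that bears it (a point fixed in the world has none). Each returns a list of dicts, best first, with "score" (0 to 1); they miss things now and then, are a little off and sometimes report something else, mostly with a low value. They report only what shows in the picture. A call takes as long as a camera call.
- viewer.boxes_of(name, picture): "location" ([column, row] in pixels, amid what is visible of it).
- viewer.pinpoint(name, picture): "location" ([column, row] in pixels: a listed point, or the origin of a listed thing).
The state is a dict: "time_s": time; "qpos": joint angles; "qvel": joint speeds; "effort": joint torques, N m; "ee_pos": TCP position; "ee_rot": TCP orientation; "force": force on the tool from outside, world axes, zero at the start; "torque": the same for the moment, N m; "gripper_width": finger opening in mm; "gripper_force": force on a finger pad.
Only numpy, scipy, OpenCV 4.12 (cv2) and the standard library are available. Lean on these libraries where they do the work, as an engineer would, in place of code of your own. Each camera call takes 0.05 s, during which the arm holds its last target. There are 200 camera calls.

TASK

Take the spring nut (the one with the flat tab handle) out of its holder and fit it in the mounting channel, clear of the channel's ends: lower it lengthwise through the slot, press it down gently against its spring without crushing the spring solid, twist it ninety degrees and let it come up so that its two grooves catch the channel lips. Let go of it, standing upright and held by its own spring, and leave everything else on the bench where it is.

Things in the scene. Friction and masses are not known exactly. Their poses are not given: they have to be found in the camera images.
- nut: Spring channel nut, bare steel, about 160 g. Origin: centre of the underside of its bar, z up. The bar is 46 mm long (own x), 24 mm wide (own y; 16 mm at the ends), 11 mm thick; half a turn makes no difference and it may be twisted either way. A 14 mm round stem rises from 11 to 33 mm above the origin, then the tab handle. It starts in either pocket of the holder.
- tab (a point): Grip point in the nut's flat steel tab handle, 55 mm straight above the nut's origin. The tab is 26 mm along the nut's x, 14 mm thick along its y (grip across this) and spans 33 to 65 mm above the nut's origin.
- spring (a point): Centre of the bar's underside (the nut's origin), where the coil spring hangs. Spring and foot disc (18 mm across) reach 30 mm below this point when free. It pushes back 0.9 N per mm: 5.4 N when the nut is seated, 9.9 N when the bar's top just comes below the lips, 14 N when solid (15.5 mm of travel; rigid beyond). About 12 N is right for twisting.
- grooves: Floors of the nut's two grooves (part of the nut, same origin and axes). The grooves cross the bar's top along own y, 11.5 to 19 mm out from its middle on either side, 5 mm deep, floors 6 mm above the origin. These floors must bear up against the channel lips.
- base: Fixed dark steel base plate 112 x 220 x 10 mm with four levelling studs, carrying the aluminium channel. Origin: centre of the plate's underside, on the bench; own y runs along the channel, whose centre line lies straight above it. The channel is 200 mm long, 60 mm wide and 43 mm high, its ends capped.
- slot (a point): Point on the base plate's top straight below the middle of the channel's slot. Slot 27 mm wide, open upwards; channel 54 mm wide inside, floor 3 mm thick. The slot's edges turn down as lips 3.5 mm thick ending 10 mm below the channel's top, 30 mm above its inner floor. The channel's height is not reported: it is fixed with its top anywhere from 56 to 82 mm above the bench.
- holder: Fixed grey plastic holder block 66 x 170 mm, 36 mm high, with two pockets 84 mm apart on its own y axis (at y = -42 and +42 mm), each with a 4 mm high rim and a well below. A nut stands in each with its underside 36 mm above the bench and its bar along the holder's own x. Origin: centre of its underside.
- knob_nut: The other nut in the holder, a plain one without a spring, with a round black knob of 30 mm diameter for a handle, its top 57 mm above its underside. Origin: centre of the bar's underside. Leave it.
- beaker1: Glass beaker standing upside down, 64 mm diameter, 85 mm high. Origin: centre of its underside. Leave it.
- beaker2: Glass beaker standing upside down, 64 mm diameter, 85 mm high. Origin: centre of its underside. Leave it.
- beaker3: Glass beaker standing upright, 72 mm diameter, 95 mm high. Origin: centre of its underside. Leave it.
- screwdriver: Screwdriver lying on the bench, 150 mm long. Leave it.
- bottle: White plastic bottle, 60 mm diameter, 150 mm high. Origin: centre of its underside. Leave it.

How it is judged (in metres and radians):
On the way:
1. the nut is down in the slot, its bar along the channel, pressed against its spring with more than 5 N (x of nut in the frame of base between -0.003 and 0.003 m and y of nut in the frame of base between -0.085 and 0.085 m and angle between nut's own z axis and vertical below 0.12 rad and angle between the x axis of nut and the y axis of base, either way round below 0.15 rad and contact force between nut and base above 5 N), for 0.05 s.
At the end, for the whole second after the job is handed in: Nut at rest, upright (0.12 rad), bar across the channel (0.15 rad), within 5 mm of its centre line and 85 mm of its middle; groove floors bear on the lips with over 1.5 N from its own spring; other nut, beakers, bottle and screwdriver within 20 mm of their starts (x of nut in the frame of base between -0.005 and 0.005 m and y of nut in the frame of base between -0.085 and 0.085 m and angle between nut's own z axis and vertical below 0.12 rad and angle between the x axis of nut and the x axis of base, either way round below 0.15 rad and contact force between grooves and base above 1.5 N and linear speed of nut below 0.01 m/s and distance of each of knob_nut, beaker1, beaker2, beaker3, screwdriver, bottle from where it was at the start of the episode below 0.02 m); the robot touches nothing.
It fails at once if the nut is pressed against the channel or base with more than 25 N (spring crushed solid, or forced on the lips) (contact force between nut and base above 25 N).
It fails at once if a bystander (other nut, beaker, bottle, screwdriver) is moved by more than 40 mm (distance of any of knob_nut, beaker1, beaker2, beaker3, screwdriver, bottle from where it was at the start of the episode above 0.04 m).
It also fails if it takes over 70 s, if anything falls off the work surface, if the arm or the gripper's body presses on something with over 40 N, if the wrist force passes 120 N, or if a joint passes its speed limit or range.

## Working session

There is one attempt and no reset: what is moved stays moved. The work goes in short steps, Python scripts to look and compute and a tool call to move; the robot and the scene stay as the last step left them, time stands still between calls to the robot, and variables do not carry over. Pictures are saved under pics/ and viewed, at most 10 in all, crops included, and the job is handed in when it is done.

Besides the shell and the picture viewer there is one more tool, called after "Emit:" as name(argument=value, ...) on one line, values as JSON. step_arm: Moves the arm, as the interface text tells. Its arguments: {"type":"object","properties":{"plan":{"type":"array","items":{"type":"number"}},"hand":{"type":"number"},"newtons":{"type":"number"}},"required":["plan"]}

```bash
mkdir -p pics
cat > h.py <<'E'
import numpy as np, cv2
from scipy.spatial.transform import Rotation as R
from workcell import sensors, viewer, env
def cam(f):
    a=np.array(f["attitude"],float)
    Rm=a if a.shape==(3,3) else R.from_euler('xyz',a,degrees=True).as_matrix()
    return Rm,np.array(f["position"],float)
def ray(f,p):
    K=np.array([[f["fx"],0,f["cx"]],[0,f["fy"],f["cy"]],[0,0,1]])
    u=cv2.undistortPoints(np.array([[p]],float),K,np.array([f["k1"],0,0,0,0.]))[0,0]
    Rm,c=cam(f); return c,Rm@np.array([u[0],u[1],1])
def at(f,p,z):
    c,d=ray(f,p); return c+d*(z-c[2])/d[2]
def tri(obs):
    A=np.zeros((3,3));b=np.zeros(3)
    for f,p in obs:
        c,d=ray(f,p);d=d/np.linalg.norm(d);P=np.eye(3)-d[:,None]*d;A+=P;b+=P@c
    x=np.linalg.solve(A,b); return x
def proj(f,X):
    Rm,c=cam(f);v=Rm.T@(np.array(X,float)-c);u=v[:2]/v[2];u=u*(1+f["k1"]*(u@u))
    return [f["fx"]*u[0]+f["cx"],f["fy"]*u[1]+f["cy"]]
E
python3 - <<'E'
from h import *
F={n:viewer.grab_frame(n) for n in("scene","top")}
for n,f in F.items():
    cv2.imwrite(f"pics/{n}0.png",f["img"][:,:,::-1]); print(n,{k:v for k,v in f.items() if k!="img"})
for o in "nut tab spring grooves base slot holder knob_nut beaker1 beaker2 beaker3 screwdriver bottle".split():
    print(o,{n:[(np.round(d["location"],1).tolist(),round(d["score"],2)) for d in viewer.pinpoint(o,f)[:3]] for n,f in F.items()})
print(sensors.state(), env.finger_overhang)
E
```

```text
scene {'fx': 407.3130553818795, 'fy': 407.3130553818795, 'cx': 287.2991513668529, 'cy': 213.92760935004523, 'k1': -0.10837556263870231, 'position': array([1176.82264789, -214.45806362,  641.86545628]), 'attitude': array([-130.6909957 ,   -1.1615105 ,   66.13012074]), 'shot': 1}
top {'fx': 449.0172074607855, 'fy': 449.0172074607855, 'cx': 274.4139001528436, 'cy': 213.92685971307776, 'k1': -0.057800905665876416, 'position': array([ 440.95828621,   73.03970522, 1027.09335781]), 'attitude': array([-170.619417  ,   -1.33553942,  -89.12164858]), 'shot': 2}
nut {'scene': [([128.5, 257.5], 0.55)], 'top': []}
tab {'scene': [([125.9, 234.1], 0.94)], 'top': [([424.4, 243.2], 0.86)]}
spring {'scene': [([131.6, 257.3], 0.7)], 'top': [([417.5, 246.8], 0.7)]}
grooves {'scene': [], 'top': [([419.0, 249.0], 0.58)]}
base {'scene': [([301.7, 217.2], 0.96), ([226.8, 216.7], 0.46)], 'top': [([243.9, 250.2], 0.64)]}
slot {'scene': [([302.5, 218.8], 0.76), ([421.3, 201.5], 0.36), ([172.7, 248.9], 0.32)], 'top': [([244.9, 249.6], 0.62)]}
holder {'scene': [([153.1, 265.9], 0.85)], 'top': [([397.0, 248.2], 0.
[... 756 characters left out ...]
[([431.4, 174.4], 0.74)]}
{'time_s': 1.4, 'qpos': array([ 7.03022992e+01,  1.83130854e+01,  8.96382896e+01, -5.05070499e-04,
        7.20436092e+01, -1.14624824e+00]), 'qvel': array([ 0.01446608,  0.04312753,  0.01159501,  0.13260909, -0.04685788,
        0.05103903]), 'effort': array([ 2.31129889e-05, -4.12357521e+01, -2.32224923e+01,  7.28268572e-02,
        3.78203590e-02, -1.57331846e-05]), 'ee_pos': array([182.95442481, 545.14651692, 195.86885421]), 'ee_rot': array([1.79994995e+02, 5.80724337e-04, 1.61448703e+02]), 'force': array([0.36432689, 0.6731305 , 0.00474694]), 'torque': array([-0.01763785,  0.0335375 ,  0.00014355]), 'gripper_force': 0.0, 'gripper_width': 91.19066857124413} 14.0
```

View pics/scene0.png

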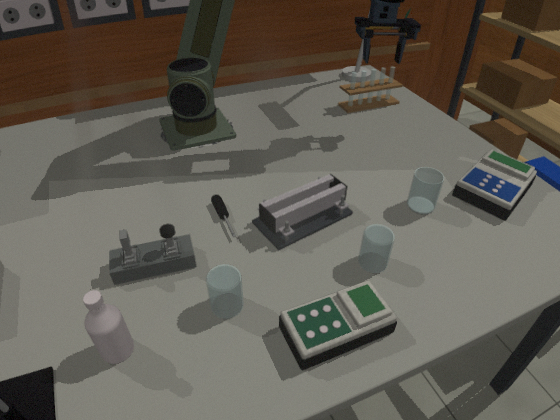

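View pics/top0.png

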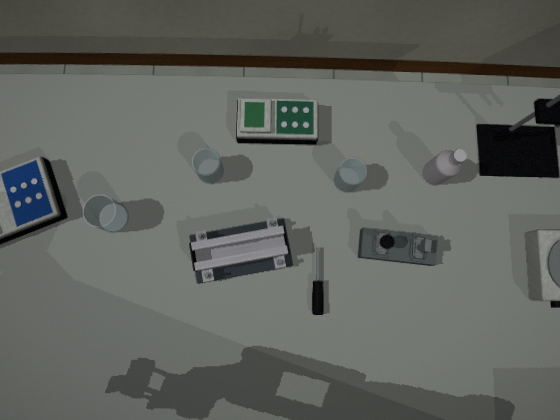

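The scene view shows the spring nut's tab at about (126,236) in the left pocket, the knob at (168,232), and the channel centred near (303,205). In the top view the tab is near (424,243), the channel runs nearly along image x and is centred near (241,250), and the holder is at (398,247). Next I'll triangulate and zoom in.

Run:
```python
from h import *
F={n:viewer.grab_frame(n) for n in("scene","top")}
for o in "tab spring slot base holder knob_nut".split():
    d={n:viewer.pinpoint(o,f)[:1] for n,f in F.items()}
    if all(d.values()):
        obs=[(F[n],d[n][0]["location"]) for n in F]; X=tri(obs)
        print(o,X.round(1),[np.round(np.array(proj(f,X))-p,1).tolist() for f,p in obs])
f=F["top"];i=f["img"][:,:,::-1]
a=cv2.resize(i[212:288,180:300],None,fx=6.6,fy=6.6,interpolation=cv2.INTER_CUBIC)[:, :800]
cv2.imwrite("pics/topbase.png",a)
a=cv2.resize(i[220:275,350:445],None,fx=8,fy=8,interpolation=cv2.INTER_CUBIC); cv2.imwrite("pics/tophold.png",a)
g=F["scene"]["img"][:,:,::-1]
cv2.imwrite("pics/scbase.png",cv2.resize(g[170:245,248:358],None,fx=7,fy=7,interpolation=cv2.INTER_CUBIC))
```

```text
tab [ 538.7 -266.4   95.8] [[0.5, 0.1], [0.5, 0.1]]
spring [ 535.8 -271.7   33.1] [[-2.5, -0.2], [-2.2, -0.4]]
slot [526.8 126.6   9.1] [[-1.4, 0.1], [-1.3, -0.6]]
base [526.1 128.7   4.4] [[-0.5, 0.0], [-0.4, -0.2]]
holder [ 538.  -229.7    5.3] [[-0.9, -0.1], [-0.8, -0.2]]
knob_nut [ 545.3 -215.1    4.1] [[7.4, 0.3], [6.6, 1.3]]
```

View pics/topbase.png

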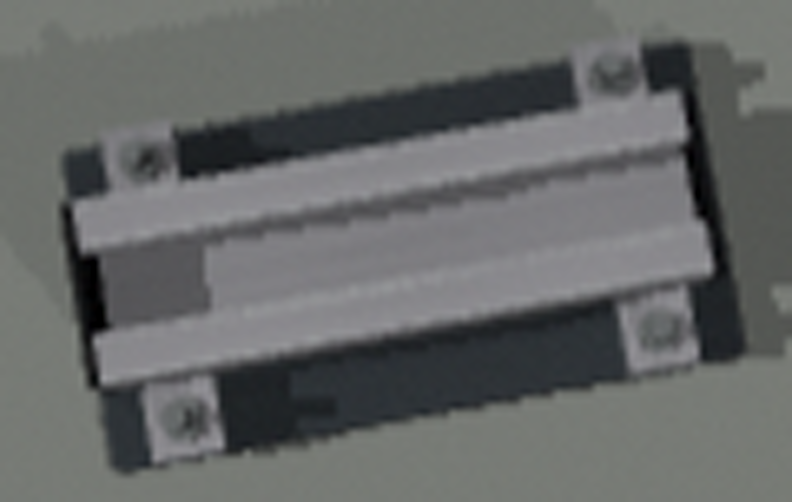

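View pics/tophold.png

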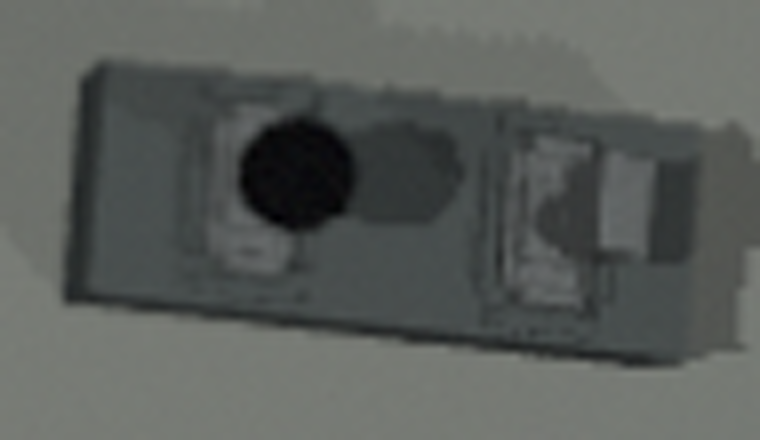

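View pics/scbase.png

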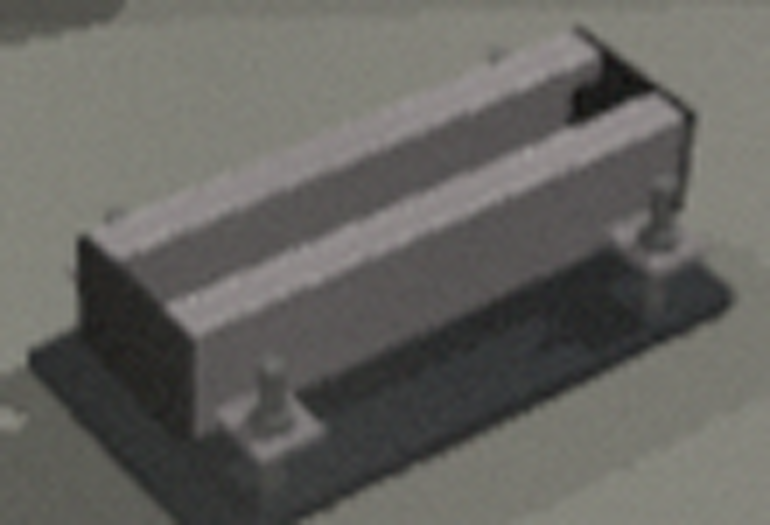

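The crops show the channel top's edges, slot and plate corners clearly, along with the holder's top face and the tab at about crop (628,205). I'll fit the poses to these corners.

```bash
cat >> h.py <<'E'
from scipy.optimize import least_squares
def pix(c,s,u): return np.array([c[0],c[1]])+(np.array(u)+.5)/s-.5
E
cat > fit.py <<'E'
from h import *
T=viewer.grab_frame("top");S=viewer.grab_frame("scene")
t=lambda u:pix((180,212),6.6,u); s=lambda u:pix((248,170),7,u); h=lambda u:pix((350,220),8,u)
# local e = along channel (world ~ -y), n = across (~ +x);  entries: cam, pix, n, e sign, kind
P=[(T,t((75,200)),30,-1,'c'),(T,t((683,92)),30,1,'c'),(T,t((100,385)),-30,-1,'c'),(T,t((714,272)),-30,1,'c'),
(T,t((82,250)),13.5,-1,'c'),(T,t((690,147)),13.5,1,'c'),(T,t((95,336)),-13.5,-1,'c'),(T,t((705,222)),-13.5,1,'c'),
(T,t((65,150)),56,-1,'p'),(T,t((690,42)),56,1,'p'),(T,t((745,355)),-56,1,'p'),(T,t((115,470)),-56,-1,'p'),
(S,s((98,238)),-30,1,'c'),(S,s((577,33)),-30,-1,'c'),(S,s((195,334)),30,1,'c'),(S,s((688,119)),30,-1,'c'),(S,s((30,355)),-56,1,'p'),(S,s((735,295)),56,-1,'p')]
def res(q,full=False):
    x,y,yaw,zt,L=q; d=np.array([np.cos(yaw),np.sin(yaw)]);n=np.array([-d[1],d[0]]); r=[]
    for f,p,a,e,k in P:
        X=np.array([x,y])+a*n+e*(110 if k=='p' else L)*d
        r.append(np.array(proj(f,[*X,10 if k=='p' else zt]))-p)
    return np.array(r) if full else np.ravel(r)
q=least_squares(res,[527,128,np.radians(-80),70,97],loss='soft_l1')
print("base",q.x.round(2),np.degrees(q.x[2]).round(2));print(res(q.x,True).round(1).tolist())
for cam in (T,S):
    m=[i for i,p in enumerate(P) if p[0] is cam]
Q=[h((100,65)),h((697,128)),h((688,352)),h((85,298))]; G=[at(T,p,36) for p in Q]; print("holder corners",np.round(G,1).tolist(), "c",np.mean(G,0).round(1))
e=np.array(G[1])-G[0]+G[2]-G[3];n=np.array(G[0])-G[3]+G[1]-G[2]
print("e len/ang",np.linalg.norm(e)/2,np.degrees(np.arctan2(e[1],e[0])),"n",np.linalg.norm(n)/2,np.degrees(np.arctan2(n[1],n[0])))
print("tab top face centre", at(T,h((628,204)),101).round(1), "pinpoint tab z91",[at(f,viewer.pinpoint('tab',f)[0]["location"],91).round(1).tolist() for f in(T,S)])
print("bar", at(T,h((549,220)),47).round(1),"knob", at(T,h((298,174)),93).round(1))
E
python3 fit.py
```

```text
base [525.77 127.33  -1.37  70.17  99.82] -78.77
[[-0.3, -0.1], [-0.5, -0.1], [0.2, -0.3], [-0.1, 0.1], [-0.2, -0.1], [-0.2, -0.9], [-0.2, -0.6], [-0.1, 0.1], [-0.7, -0.3], [-0.4, -0.7], [0.4, 0.1], [-0.7, 0.2], [-1.9, -0.6], [-1.0, 0.1], [-0.8, 0.5], [-0.6, 0.1], [-1.2, -1.7], [0.2, -1.1]]
holder corners [[577.6, -144.5, 36.0], [562.6, -314.5, 36.0], [499.6, -309.4, 36.0], [512.3, -139.4, 36.0]] c [ 538. -227.   36.]
e len/ang 170.58102923997134 -94.65296212281538 n 64.3668144957383 -4.613776484238638
tab top face centre [ 534.3 -269.7  101. ] pinpoint tab z91 [[537.8, -265.8, 91.0], [535.5, -267.9, 91.0]]
bar [ 534.9 -267.2   47. ] knob [ 541.7 -184.3   93. ]
```

Emit:
step_arm(plan=[0,0,0,0,0,-0.1213,0,0,0,0,0,-0.1213,-1.89,-3.56,0,0,0,0,-1.89,-3.56,0,0,0,0,-1.89,-3.56,0,0,0,0], hand=5.0, newtons=40)

```text
time_s: 2.72
ee_pos: [230.9, 432.9, 195.5]
ee_rot: [-180.0, 0.0, 175.5]
force: [1.2, -0.6, 0.7]
gripper_width: 60.8
gripper_force: 0.0
```

Emit:
step_arm(plan=[-1.89,-3.56,0,0,0,0,-1.89,-3.56,0,0,0,0,-1.89,-3.56,0,0,0,0,-1.89,-3.56,0,0,0,0,-1.89,-3.56,0,0,0,0])

```text
time_s: 3.13
ee_pos: [310.9, 247.3, 196.1]
ee_rot: [180.0, 0.0, 175.4]
force: [0.8, 0.3, 1.2]
gripper_width: 50.0
gripper_force: 0.0
```

Emit:
step_arm(plan=[-1.89,-3.56,0,0,0,0,-1.89,-3.56,0,0,0,0,-1.89,-3.56,0,0,0,0,-1.89,-3.56,0,0,0,0,-1.89,-3.56,0,0,0,0])

```text
time_s: 3.55
ee_pos: [390.7, 62.0, 196.2]
ee_rot: [180.0, 0.1, 175.3]
force: [1.6, -0.1, 0.3]
gripper_width: 49.9
gripper_force: 0.0
```

Emit:
step_arm(plan=[-1.89,-3.56,0,0,0,0,-1.89,-3.56,0,0,0,0,-1.89,-3.56,0,0,0,0,-1.89,-3.56,0,0,0,0,-1.89,-3.56,0,0,0,0])

```text
time_s: 3.97
ee_pos: [470.5, -123.3, 196.0]
ee_rot: [180.0, 0.0, 175.3]
force: [0.7, 1.1, -0.1]
gripper_width: 50.3
gripper_force: 0.0
```

Emit:
step_arm(plan=[-1.89,-3.56,0,0,0,0,-1.89,-3.56,0,0,0,0,-1.89,-3.56,0,0,0,0,-1.89,-3.56,0,0,0,0,0,0,2.5,0,0,0])

```text
time_s: 4.38
ee_pos: [539.7, -277.7, 174.6]
ee_rot: [-179.5, 0.8, 175.1]
force: [1.9, -0.1, 0.5]
gripper_width: 50.0
gripper_force: 0.0
```

```bash
cat > look.py <<'E'
from h import *
import sys
st=sensors.state();p=np.array(st["ee_pos"]);print(p.round(1),np.round(st["ee_rot"],2),np.round(st["force"],1))
fs=[viewer.grab_frame(n) for n in("top","scene")]; o=[]
for f in fs:
    for nm in sys.argv[2:]:
        d=viewer.pinpoint(nm,f)[:1]; print(nm,[(np.round(x["location"],1).tolist(),round(x["score"],2)) for x in d])
    print("tcp px",np.round(proj(f,p),1))
a=[]
for f in fs:
    u,v=[int(k) for k in proj(f,p-[0,0,40])]
    u=min(max(u,50),510);v=min(max(v,55),365)
    a.append(cv2.resize(f["img"][v-55:v+55,u-50:u+50,::-1],(400,440),interpolation=cv2.INTER_CUBIC)); print("crop origin",u-50,v-55)
cv2.imwrite(f"pics/{sys.argv[1]}.png",np.hstack(a))
E
python3 look.py above tab
```

```text
[ 539.7 -277.7  174.6] [-179.53    0.75  175.12] [ 1.9 -0.1  0.5]
tab [([426.4, 242.6], 0.49)]
tcp px [445.5 238.7]
tab [([127.6, 236.2], 0.72)]
tcp px [108.1 206.3]
crop origin 387 185
crop origin 63 167
```

View pics/above.png

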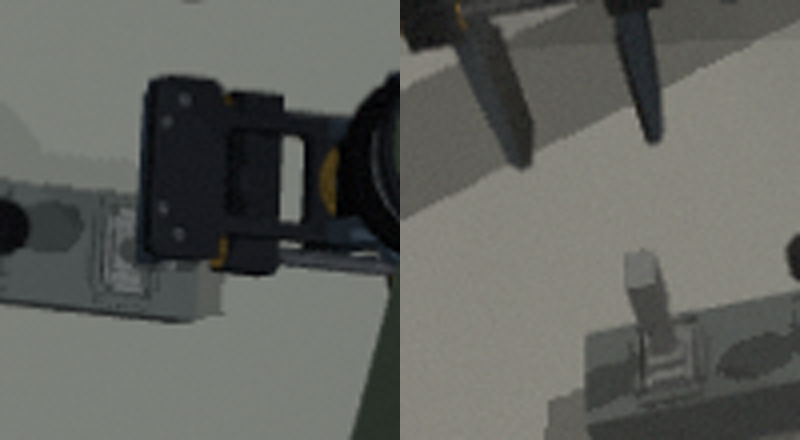

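The picture shows the open fingers above the tab, which is at scene-crop (640,265). The reading was taken mid-motion, so I'll let the arm settle first.

Emit:
step_arm(plan=[0,0,0,0,0,0,0,0,0,0,0,0,0,0,0,0,0,0])

```text
time_s: 4.83
ee_pos: [534.2, -268.5, 172.2]
ee_rot: [-180.0, 0.1, 175.4]
force: [0.9, -0.1, -0.2]
gripper_width: 50.0
gripper_force: 0.0
```

Emit:
step_arm(plan=[0,0,2.2,0,0,0,0,0,2.2,0,0,0,0,0,2.2,0,0,0,0,0,1.9,0,0,0,0,0,0,0,0,0])

```text
time_s: 5.25
ee_pos: [531.6, -267.4, 82.8]
ee_rot: [179.8, -0.4, 175.4]
force: [-0.3, 1.8, -0.4]
gripper_width: 49.8
gripper_force: 0.0
```

```bash
python3 look.py grasp tab
```

```text
[ 531.6 -267.4   82.8] [179.84  -0.36 175.39] [-0.3  1.8 -0.4]
tab []
tcp px [424.  247.1]
tab [([127.6, 238.6], 0.74)]
tcp px [125.2 238.3]
crop origin 367 193
crop origin 79 197
```

View pics/grasp.png

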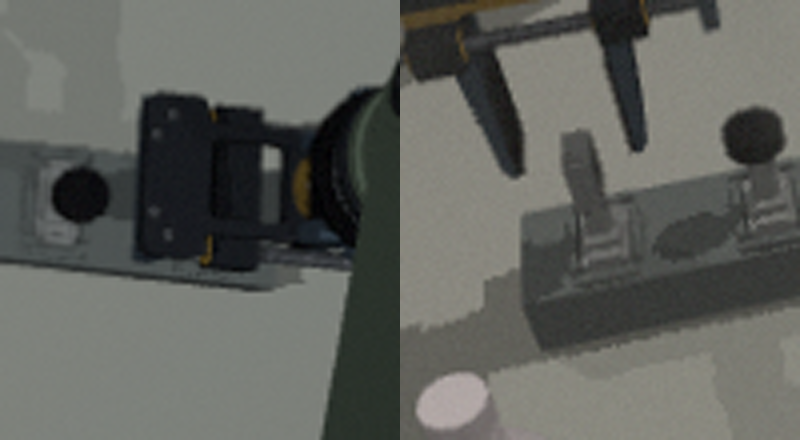

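The tab sits between the fingers laterally, but the fingertips look a little high or far back (scene crop 515,175 and 640,150). I'll settle and recheck.

Emit:
step_arm(plan=[0,0,0,0,0,0,0,0,0,0,0,0,0,0,0,0,0,0])

```text
time_s: 5.7
ee_pos: [534.3, -269.4, 86.8]
ee_rot: [-180.0, 0.1, 175.3]
force: [0.9, 0.1, -0.0]
gripper_width: 50.1
gripper_force: 0.0
```

```bash
python3 look.py grasp2 tab
python3 - <<'E'
from h import *
f=viewer.grab_frame("scene");p=np.array(sensors.state()["ee_pos"]);a=np.radians(175.35)
x=np.array([np.cos(a),np.sin(a),0]);y=np.array([np.sin(a),-np.cos(a),0])
i=cv2.resize(f["img"][197:307,79:179,::-1],(800,880),interpolation=cv2.INTER_CUBIC)[:600]
def m(X,c): q=(np.array(proj(f,X))-[79,197]+.5)*8; cv2.circle(i,tuple(int(k) for k in q),3,c,-1)
for s in(-1,1):
    for t in(-16,16): m(p+s*25*y+t*x-[0,0,14],(0,0,255))
n=np.array([534.5,-269,36])
for s in(-7,7):
    for t in(-13,13):
        for z in(33,65): m(n+s*y+t*x+[0,0,z],(0,255,0))
cv2.imwrite("pics/ov.png",i)
E
```

```text
[ 534.3 -269.4   86.8] [-1.7997e+02  9.0000e-02  1.7535e+02] [ 0.9  0.1 -0. ]
tab [([431.6, 175.9], 0.33)]
tcp px [425.5 245.7]
tab [([124.0, 238.4], 0.6)]
tcp px [123.9 238. ]
crop origin 369 192
crop origin 78 197
```

View pics/ov.png

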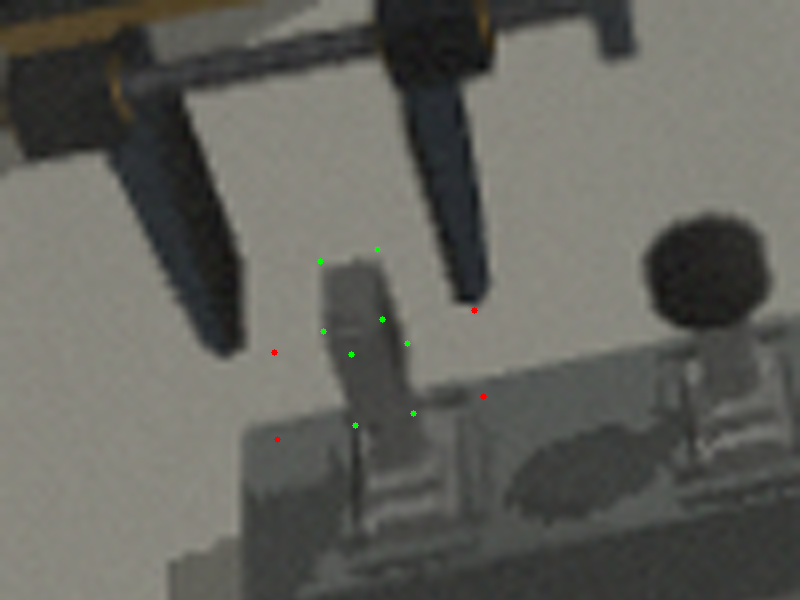

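The red markers (predicted fingertips) lie about 90 crop-px below the drawn fingertips, which end near (243,350) and (457,300). So the drawn tips may be around 30 mm higher than expected. A gentle close on the tab will settle it.

Emit:
step_arm(plan=[0,0,0,0,0,0,0,0,0,0,0,0,0,0,0,0,0,0,0,0,0,0,0,0,0,0,0,0,0,0], hand=1.0, newtons=4)

```text
time_s: 6.37
ee_pos: [533.9, -269.2, 85.8]
ee_rot: [180.0, -0.0, 175.3]
force: [0.1, 0.6, 0.9]
gripper_width: 19.3
gripper_force: 0.0
```

Emit:
step_arm(plan=[0,0,0,0,0,0,0,0,0,0,0,0,0,0,0,0,0,0,0,0,0,0,0,0,0,0,0,0,0,0])

```text
time_s: 6.78
ee_pos: [533.9, -269.2, 85.8]
ee_rot: [180.0, 0.0, 175.3]
force: [-0.7, -0.2, -0.5]
gripper_width: 10.2
gripper_force: 0.0
```

Emit:
step_arm(plan=[0,0,0,0,0,0,0,0,0,0,0,0,0,0,0,0,0,0,0,0,0,0,0,0,0,0,0,0,0,0], hand=5.0)

```text
time_s: 7.2
ee_pos: [533.9, -269.2, 85.8]
ee_rot: [180.0, 0.0, 175.3]
force: [-0.2, -1.1, 0.4]
gripper_width: 40.4
gripper_force: 0.0
```

Run:
```python
from h import *
f=viewer.grab_frame("top");g=viewer.grab_frame("scene");p=np.array(sensors.state()["ee_pos"]);print(p)
a=np.radians(175.35);x=np.array([np.cos(a),np.sin(a),0]);y=np.array([np.sin(a),-np.cos(a),0])
for h in(65,90,120,150):
  print(h,[np.round(proj(f,p+[0,0,h]+s*38*x+t*89*y),0).tolist() for s in(-1,1) for t in(1,-1)])
v=f["img"][205:275,395:460].max(2)
for r in range(0,70,2): print(205+r,''.join('#' if k<50 else '+' if k<75 else '.' for k in v[r]))
# scene half-image overlay: top view and scene view enlarged with predictions
i=cv2.resize(f["img"][190:290,370:470,::-1],(400,400),interpolation=cv2.INTER_CUBIC)
j=cv2.resize(g["img"][160:260,70:170,::-1],(400,400),interpolation=cv2.INTER_CUBIC)
def m(im,fr,o,X,c): q=(np.array(proj(fr,X))-o+.5)*4; cv2.circle(im,tuple(int(k) for k in q),3,c,-1)
for s in(-1,1):
  for t in(-1,1):
    for h,c in((65,(0,0,255)),(150,(0,255,255))):
      m(i,f,[370,190],p+[0,0,h]+s*38*x+t*89*y,c); m(j,g,[70,160],p+[0,0,h]+s*38*x+t*89*y,c)
    m(j,g,[70,160],p+s*16*x+t*25*y-[0,0,14],(0,255,0))
cv2.imwrite("pics/body.png",np.hstack([i,j]))
```

```text
[ 533.87149876 -269.18470707   85.81781215]
65 [[394.0, 220.0], [481.0, 228.0], [392.0, 258.0], [480.0, 266.0]]
90 [[397.0, 218.0], [487.0, 227.0], [395.0, 257.0], [486.0, 265.0]]
120 [[402.0, 215.0], [494.0, 225.0], [400.0, 256.0], [493.0, 265.0]]
150 [[407.0, 213.0], [502.0, 222.0], [405.0, 254.0], [502.0, 264.0]]
205 .................................................................
207 .................................................................
209 .................................................................
211 .................................................................
213 .................................................................
215 ............++++++...........................................+###
217 .........###############+..................................+#####
219 ........+#######+########...+########++++...............+########
221 ........+################++##+###########+............+########++
223 ........+#################################++++....+++##########++
225 ........###++#################################################+.+
227 ........
[... 967 characters left out ...]

255 ......+#####################+############+++++++#+++####+++###+#+
257 ......+++++++..+..++........##############+++++++++++++++++.+#+++
259 ...............++......+.+##############+.................+++####
261 #####++++++++......+.+++.++..................................++##
263 ...............+++######+++++++.............................+++#+
265 .................................++++++.....................+#++#
267 ............................................................+++++
269 ...........................................................++#++#
271 ...........................................................+#+###
273 ...........................................................+++##+
```

View pics/body.png

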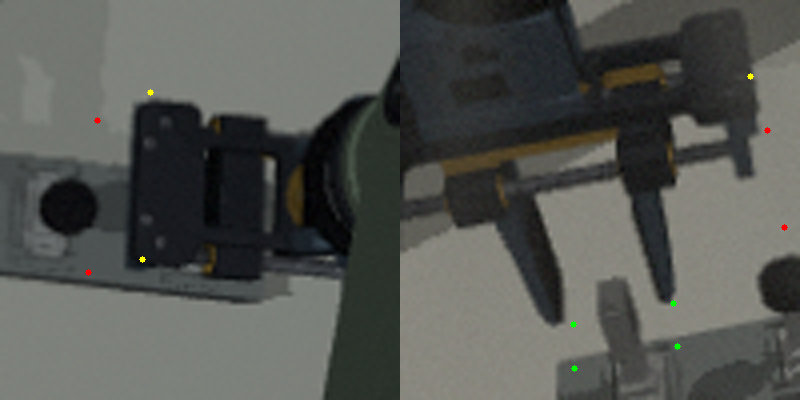

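In the top view the body's edge (col 402, rows 216–256) matches the predicted x and y, but only at a greater height. In the scene view the fingertips end well above the green markers. So the pads are truly about 30 mm higher than reported, while x and y are right. I'll go down 28 mm, which is clear of the holder under either reading, and close.

Emit:
step_arm(plan=[0,0,1.0,0,0,0,0,0,1.0,0,0,0,0,0,0.8,0,0,0,0,0,0,0,0,0,0,0,0,0,0,0])

```text
time_s: 7.72
ee_pos: [533.2, -268.8, 56.6]
ee_rot: [179.9, -0.1, 175.3]
force: [-0.1, -0.3, 0.4]
gripper_width: 50.4
gripper_force: 0.0
```

Emit:
step_arm(plan=[0,0,0,0,0,0,0,0,0,0,0,0,0,0,0,0,0,0,0,0,0,0,0,0,0,0,0,0,0,0], hand=0.8, newtons=5)

```text
time_s: 8.13
ee_pos: [534.0, -269.3, 58.1]
ee_rot: [-180.0, 0.0, 175.3]
force: [-0.3, 0.2, -0.1]
gripper_width: 19.3
gripper_force: 0.0
```

Emit:
step_arm(plan=[0,0,0,0,0,0,0,0,0,0,0,0,0,0,0,0,0,0,0,0,0,0,0,0,0,0,0,0,0,0])

```text
time_s: 8.55
ee_pos: [534.0, -269.2, 58.1]
ee_rot: [-180.0, 0.0, 175.3]
force: [0.2, 0.0, 1.9]
gripper_width: 13.9
gripper_force: 5.0
```

Emit:
step_arm(plan=[0,0,0,0,0,0,0,0,0,0,0,0,0,0,-0.3,0,0,0,0,0,-0.7,0,0,0,0,0,0,0,0,0], newtons=45)

```text
time_s: 8.97
ee_pos: [534.3, -269.5, 68.7]
ee_rot: [-180.0, 0.1, 175.3]
force: [0.5, 0.3, -1.7]
gripper_width: 13.5
gripper_force: 45.0
```

Emit:
step_arm(plan=[0,0,-1.5,0,0,0,0,0,-2.5,0,0,0,0,0,-2.5,0,0,0,0,0,-2.5,0,0,0,0,0,-1.5,0,0,0])

```text
time_s: 9.38
ee_pos: [534.8, -269.7, 175.6]
ee_rot: [-179.9, 0.2, 175.3]
force: [0.6, -0.4, -2.2]
gripper_width: 13.6
gripper_force: 45.0
```

Emit:
step_arm(plan=[0,0,0,0,0,0,0,0,0,0,0,0,0,0,0,0,0,0])

```text
time_s: 9.63
ee_pos: [533.0, -268.7, 171.3]
ee_rot: [179.9, -0.1, 175.3]
force: [-0.5, 0.2, -1.9]
gripper_width: 13.7
gripper_force: 45.0
```

```bash
cat > loc.py <<'E'
from h import *
st=sensors.state();p=np.array(st["ee_pos"]);print(p.round(2),np.round(st["ee_rot"],2),np.round(st["force"],2),st["gripper_width"])
T=viewer.grab_frame("top");S=viewer.grab_frame("scene")
for nm in("tab","spring","nut"):
    for n,f in(("S",S),("T",T)):
        for d in viewer.pinpoint(nm,f)[:2]:
            q=np.array(d["location"]); print(nm,n,q.round(1),round(d["score"],2),"px minus tcp px",(q-proj(f,p)).round(1))
E
python3 loc.py
```

```text
[ 532.96 -268.74  171.33] [ 1.7993e+02 -1.4000e-01  1.7535e+02] [-0.52  0.23 -1.94] 13.6990215253941
tab S [111.8 191.1] 0.67 px minus tcp px [ -1.4 -13.2]
spring S [119.8 215.2] 0.93 px minus tcp px [ 6.6 10.9]
spring T [242.6 250.3] 0.64 px minus tcp px [-197.9    8. ]
nut S [118.2 215.2] 0.79 px minus tcp px [ 5.  10.9]
```

Emit:
step_arm(plan=[0,0,0,0,0,0.1176,0,0,0,0,0,0.1176,0,0,0,0,0,0.1176,0,0,0,0,0,0.1176,0,0,0,0,0,0.1176])

```text
time_s: 10.45
ee_pos: [533.8, -269.2, 172.7]
ee_rot: [180.0, -0.0, 141.3]
force: [-0.8, -0.7, -3.0]
gripper_width: 13.5
gripper_force: 45.0
```

Emit:
step_arm(plan=[0,0,0,0,0,0.1176,0,0,0,0,0,0.1176,0,0,0,0,0,0.1176,0,0,0,0,0,0.1176,0,0,0,0,0,0.1176])

```text
time_s: 10.87
ee_pos: [533.8, -269.2, 172.7]
ee_rot: [-180.0, -0.0, 107.6]
force: [0.8, -0.1, -2.0]
gripper_width: 13.6
gripper_force: 45.0
```

Emit:
step_arm(plan=[0,0,0,0,0,0.1176,0,0,0,0,0,0,0,0,0,0,0,0,0,0,0,0,0,0,0,0,0,0,0,0])

```text
time_s: 11.28
ee_pos: [533.9, -269.2, 172.8]
ee_rot: [180.0, -0.0, 101.3]
force: [0.0, 0.3, -1.8]
gripper_width: 13.7
gripper_force: 45.0
```

Emit:
step_arm(plan=[3.55,0.63,0,0,0,0,3.55,0.63,0,0,0,0,3.55,0.63,0,0,0,0,3.55,0.63,0,0,0,0,3.55,0.63,0,0,0,0])

```text
time_s: 11.7
ee_pos: [529.9, -87.5, 172.9]
ee_rot: [180.0, -0.0, 101.3]
force: [0.0, -0.3, -1.9]
gripper_width: 13.5
gripper_force: 45.0
```

Emit:
step_arm(plan=[3.55,0.63,0,0,0,0,3.55,0.63,0,0,0,0,3.55,0.63,0,0,0,0,3.55,0.63,0,0,0,0,3.55,0.63,0,0,0,0])

```text
time_s: 12.12
ee_pos: [526.3, 93.0, 173.1]
ee_rot: [180.0, 0.0, 101.3]
force: [0.7, 0.2, -1.5]
gripper_width: 14.1
gripper_force: 45.0
```

Emit:
step_arm(plan=[3.55,0.63,0,0,0,0,0,0,0,0,0,0,0,0,0,0,0,0,0,0,0,0,0,0,0,0,0,0,0,0])

```text
time_s: 12.53
ee_pos: [525.8, 126.2, 172.8]
ee_rot: [-180.0, 0.0, 101.2]
force: [-0.0, -0.8, -1.7]
gripper_width: 13.8
gripper_force: 45.0
```

```bash
cat >> loc.py <<'E'
for nm in("tab","spring"):
    z=p[2]-22.1+(55 if nm=="tab" else 0)
    for n,f in(("S",S),("T",T)):
        for d in viewer.pinpoint(nm,f)[:1]:
            print(nm,n,"at expected z",z.round(1),at(f,d["location"],z).round(1),"pred px",np.round(proj(f,[p[0],p[1],z]),1))
E
python3 loc.py
```

```text
[525.79 126.24 172.83] [-1.7999e+02  2.0000e-02  1.0119e+02] [-0.03 -0.82 -1.66] 13.844307174546241
tab S [306.7 144.1] 0.63 px minus tcp px [  1.2 -12.5]
spring S [221.6 216.9] 0.62 px minus tcp px [-83.9  60.3]
spring S [308.5 167.5] 0.59 px minus tcp px [ 3.  10.9]
nut S [305.2 167.3] 0.7 px minus tcp px [-0.3 10.7]
tab S at expected z 205.7 [529.6 125.4 205.7] pred px [306.2 143.1]
spring S at expected z 150.7 [620.  -88.7 150.7] pred px [305.  165.2]
```

Emit:
step_arm(plan=[0,0,1.5,0,0,0,0,0,2.0,0,0,0,0,0,2.0,0,0,0,0,0,1.2,0,0,0,0,0,0.6,0,0,0])

```text
time_s: 13.55
ee_pos: [524.5, 127.1, 98.0]
ee_rot: [-179.8, -0.0, 101.2]
force: [0.1, -0.0, -1.6]
gripper_width: 14.1
gripper_force: 45.0
```

Emit:
step_arm(plan=[0,0,0.2,0,0,0,0,0,0,0,0,0,0,0,0,0,0,0])

```text
time_s: 13.8
ee_pos: [526.5, 127.5, 98.7]
ee_rot: [179.9, -0.0, 101.2]
force: [-0.8, 0.3, -1.1]
gripper_width: 13.9
gripper_force: 45.0
```

```bash
python3 loc.py
python3 - <<'E'
from h import *
st=sensors.state();p=np.array(st["ee_pos"])
f=viewer.grab_frame("scene");a=np.radians(101.23);x=np.array([np.cos(a),np.sin(a),0]);y=np.array([np.sin(a),-np.cos(a),0])
o=np.array([255,130]);i=cv2.resize(f["img"][130:230,255:365,::-1],(792,600*720//720 and 720),interpolation=cv2.INTER_CUBIC)
k=7.2
def m(X,c): q=(np.array(proj(f,X))-o+.5)*k; cv2.circle(i,tuple(int(v) for v in q),2,c,-1)
n=p-[0,0,22.1]
for s in(-1,1):
  for t in(-1,1):
    m(n+12*s*y+14*t*x+[0,0,11],(0,255,0)); m(n+8*s*y+23*t*x+[0,0,11],(0,255,255))
    m(n+7*s*y+13*t*x+[0,0,33],(255,255,0));m(n+7*s*y+13*t*x+[0,0,65],(255,255,0))
    for w in(13.5,30): m(np.array([525.8,127.3,70.2])+w*s*y+100*t*x,(0,0,255))
cv2.imwrite("pics/pre.png",i[100:700])
E
```

```text
[526.53 127.52  98.67] [ 1.7990e+02 -1.0000e-02  1.0124e+02] [-0.76  0.26 -1.11] 13.934630271017436
tab S [307.6 170.7] 0.71 px minus tcp px [  3.1 -14. ]
spring S [153.1 263.3] 0.55 px minus tcp px [-151.4   78.6]
spring S [305.7 193.4] 0.49 px minus tcp px [1.2 8.7]
nut S [300.3 193.1] 0.7 px minus tcp px [-4.2  8.4]
tab S at expected z 131.6 [521.9 135.5 131.6] pred px [305.2 172.6]
spring S at expected z 76.6 [ 613.5 -227.4   76.6] pred px [304.1 192.5]
```

View pics/pre.png

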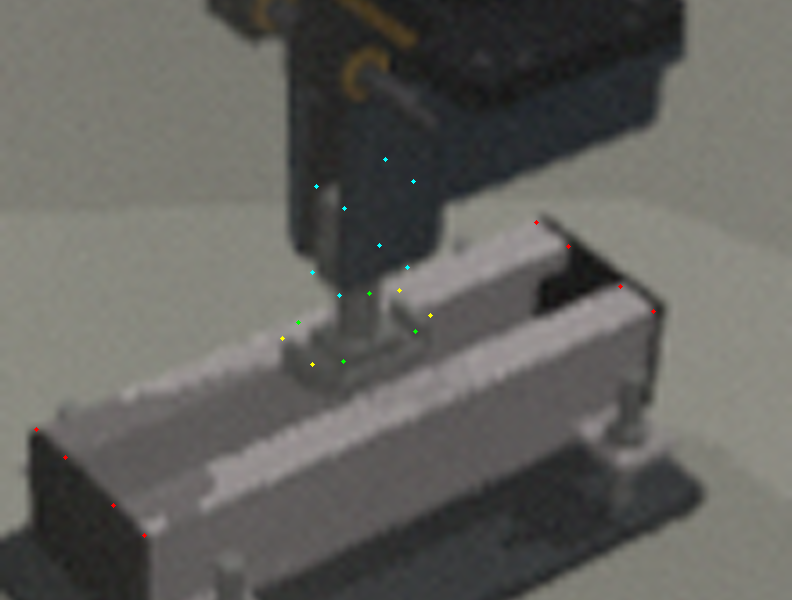

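The overlay agrees: the bar hangs over the slot at about (357,345), aligned along the channel, and the stem centre is at col 360 against 357 predicted. I'll lower gently, feeling for contact.

Emit:
step_arm(plan=[0,0,0.2,0,0,0,0,0,0.2,0,0,0,0,0,0.1,0,0,0,0,0,0.1,0,0,0,0,0,0,0,0,0])

```text
time_s: 14.87
ee_pos: [525.6, 127.3, 91.5]
ee_rot: [-180.0, -0.0, 101.2]
force: [-0.9, 0.2, -1.8]
gripper_width: 14.2
gripper_force: 45.0
```

Emit:
step_arm(plan=[0,0,0.1,0,0,0,0,0,0,0,0,0])

```text
time_s: 15.03
ee_pos: [525.7, 127.3, 90.7]
ee_rot: [-180.0, -0.0, 101.2]
force: [0.4, 0.3, -1.2]
gripper_width: 13.6
gripper_force: 45.0
```

Emit:
step_arm(plan=[0,0,0.1,0,0,0,0,0,0,0,0,0])

```text
time_s: 15.2
ee_pos: [525.7, 127.3, 89.7]
ee_rot: [-180.0, -0.0, 101.2]
force: [-0.2, 0.1, -2.7]
gripper_width: 13.8
gripper_force: 45.0
```

No contact so far; the bar should be just entering the slot.

Emit:
step_arm(plan=[0,0,0.1,0,0,0,0,0,0.1,0,0,0,0,0,0,0,0,0])

```text
time_s: 15.45
ee_pos: [525.6, 127.3, 87.6]
ee_rot: [-180.0, -0.0, 101.2]
force: [-0.7, 0.6, -2.0]
gripper_width: 13.5
gripper_force: 45.0
```

Emit:
step_arm(plan=[0,0,0.1,0,0,0,0,0,0.1,0,0,0,0,0,0,0,0,0])

```text
time_s: 15.7
ee_pos: [525.7, 127.3, 85.6]
ee_rot: [-180.0, -0.0, 101.2]
force: [-0.2, 0.6, -1.4]
gripper_width: 14.0
gripper_force: 45.0
```

Emit:
step_arm(plan=[0,0,0.1,0,0,0,0,0,0.1,0,0,0,0,0,0,0,0,0])

```text
time_s: 15.95
ee_pos: [525.9, 127.3, 83.8]
ee_rot: [180.0, -0.0, 101.2]
force: [-0.2, 0.8, -1.2]
gripper_width: 13.6
gripper_force: 45.0
```

Emit:
step_arm(plan=[0,0,0.1,0,0,0,0,0,0.1,0,0,0,0,0,0,0,0,0])

```text
time_s: 16.2
ee_pos: [525.9, 127.3, 81.9]
ee_rot: [180.0, -0.0, 101.2]
force: [-0.3, -0.1, -0.4]
gripper_width: 13.8
gripper_force: 45.0
```

Emit:
step_arm(plan=[0,0,0.1,0,0,0,0,0,0.1,0,0,0,0,0,0,0,0,0])

```text
time_s: 16.45
ee_pos: [525.9, 127.4, 80.0]
ee_rot: [180.0, -0.0, 101.2]
force: [0.0, 0.1, 2.3]
gripper_width: 14.0
gripper_force: 45.0
```

Emit:
step_arm(plan=[0,0,0.1,0,0,0,0,0,0.1,0,0,0,0,0,0,0,0,0])

```text
time_s: 16.7
ee_pos: [525.9, 127.4, 78.0]
ee_rot: [180.0, -0.0, 101.2]
force: [-0.7, -0.3, 4.9]
gripper_width: 13.7
gripper_force: 45.0
```

Emit:
step_arm(plan=[0,0,0.1,0,0,0,0,0,0.1,0,0,0,0,0,0,0,0,0])

```text
time_s: 16.95
ee_pos: [525.9, 127.3, 76.0]
ee_rot: [180.0, -0.0, 101.2]
force: [-1.4, -0.4, 5.4]
gripper_width: 13.7
gripper_force: 45.0
```

Emit:
step_arm(plan=[0,0,0.1,0,0,0,0,0,0.1,0,0,0,0,0,0,0,0,0])

```text
time_s: 17.2
ee_pos: [526.0, 127.4, 74.3]
ee_rot: [180.0, -0.0, 101.2]
force: [-1.4, -0.7, 7.9]
gripper_width: 13.8
gripper_force: 45.0
```

Emit:
step_arm(plan=[0,0,0.1,0,0,0,0,0,0.1,0,0,0,0,0,0,0,0,0])

```text
time_s: 17.45
ee_pos: [526.0, 127.4, 72.5]
ee_rot: [180.0, -0.0, 101.2]
force: [-1.2, -1.1, 7.6]
gripper_width: 13.6
gripper_force: 45.0
```

Emit:
step_arm(plan=[0,0,0.1,0,0,0,0,0,0,0,0,0,0,0,0,0,0,0])

```text
time_s: 17.7
ee_pos: [526.0, 127.4, 71.7]
ee_rot: [180.0, -0.0, 101.2]
force: [-1.6, -0.2, 9.6]
gripper_width: 13.4
gripper_force: 45.0
```

Run:
```python
from h import *
F=[]
for i in range(20):
    viewer.grab_frame("top"); F.append(sensors.state()["force"])
print(np.mean(F,0),np.std(F,0),sensors.state()["ee_pos"])
```

```text
[-2.27559364 -0.44446553  9.57976467] [0.51218297 0.41622031 0.4997994 ] [525.95624004 127.35850421  71.7582117 ]
```

Emit:
step_arm(plan=[0,-0.1,0.06,0,0,0,0,0,0,0,0,0,0,0,0,0,0,0])

```text
time_s: 18.95
ee_pos: [525.8, 127.4, 71.5]
ee_rot: [179.8, -0.0, 101.2]
force: [-1.5, 0.8, 10.3]
gripper_width: 13.6
gripper_force: 45.0
```

```bash
cat > fm.py <<'E'
from h import *
F=[]
for i in range(12):
    viewer.grab_frame("top"); F.append(sensors.state()["force"])
print(np.mean(F,0).round(2),sensors.state()["ee_pos"].round(2),sensors.state()["torque"].round(2),sensors.state()["ee_rot"].round(2))
E
python3 fm.py
```

```text
[-1.33 -0.57  9.81] [525.86 127.35  71.5 ] [-0.12  0.4  -0.05] [ 1.7984e+02 -1.0000e-02  1.0123e+02]
```

Emit:
step_arm(plan=[0,0.1,0,0,0,-0.1047,0,0,0,0,0,-0.1047,0,0,0,0,0,-0.1047,0,0,0,0,0,-0.1047,0,0,0,0,0,-0.1047])

```text
time_s: 19.97
ee_pos: [526.6, 127.4, 71.4]
ee_rot: [179.9, 0.1, 131.5]
force: [-1.3, -0.2, 9.7]
gripper_width: 13.6
gripper_force: 45.0
```

Emit:
step_arm(plan=[0,0,0,0,0,-0.1047,0,0,0,0,0,-0.1047,0,0,0,0,0,-0.1047,0,0,0,0,0,-0.1047,0,0,0,0,0,-0.1047])

```text
time_s: 20.38
ee_pos: [527.0, 127.4, 71.5]
ee_rot: [179.9, 0.2, 161.5]
force: [-1.3, -1.5, 9.9]
gripper_width: 14.1
gripper_force: 45.0
```

Emit:
step_arm(plan=[0,0,0,0,0,-0.1047,0,0,0,0,0,-0.1047,0,0,0,0,0,-0.1047,0,0,0,0,0,-0.1047,0,0,0,0,0,-0.1047])

```text
time_s: 20.8
ee_pos: [527.3, 127.4, 71.6]
ee_rot: [-180.0, 0.2, -168.5]
force: [-1.0, 0.1, 9.4]
gripper_width: 13.4
gripper_force: 45.0
```

Emit:
step_arm(plan=[0,0,0,0,0,0,0,0,0,0,0,0])

```text
time_s: 20.97
ee_pos: [527.3, 127.4, 71.6]
ee_rot: [-180.0, 0.2, -168.8]
force: [-0.2, 0.5, 9.2]
gripper_width: 13.6
gripper_force: 45.0
```

```bash
python3 fm.py
```

```text
[-0.64 -0.9   9.68] [527.29 127.44  71.61] [-0.09  0.11  0.01] [-179.99    0.21 -168.77]
```

Emit:
step_arm(plan=[0.08,0,0,0,0,0,0,0,-0.1,0,0,0,0,0,-0.1,0,0,0,0,0,0,0,0,0])

```text
time_s: 21.9
ee_pos: [527.1, 127.4, 73.6]
ee_rot: [-180.0, 0.3, -168.8]
force: [0.0, -0.3, 8.1]
gripper_width: 13.8
gripper_force: 45.0
```

```bash
python3 fm.py
```

```text
[ 0.06 -0.46  8.48] [527.11 127.4   73.64] [-0.03 -0.1   0.01] [-179.99    0.29 -168.78]
```

Emit:
step_arm(plan=[0.1,0,0,0,0,0,0,0,-0.1,0,0,0,0,0,0,0,0,0,0,0,0,0,0,0])

```text
time_s: 22.83
ee_pos: [526.9, 127.4, 74.7]
ee_rot: [-180.0, 0.4, -168.8]
force: [1.3, 0.0, 7.0]
gripper_width: 13.7
gripper_force: 45.0
```

```bash
python3 fm.py
```

```text
[ 1.63 -0.17  7.25] [526.92 127.37  74.7 ] [ 0.03 -0.42  0.02] [-179.99    0.39 -168.77]
```

Emit:
step_arm(plan=[0,0,-0.1,0,0,0,0,0,-0.1,0,0,0,0,0,0,0,0,0])

```text
time_s: 23.68
ee_pos: [526.8, 127.4, 76.5]
ee_rot: [-180.0, 0.4, -168.8]
force: [3.0, -0.7, 5.4]
gripper_width: 13.8
gripper_force: 45.0
```

Emit:
step_arm(plan=[0,0,-0.1,0,0,0,0,0,0,0,0,0,0,0,0,0,0,0])

```text
time_s: 23.93
ee_pos: [525.6, 127.3, 76.9]
ee_rot: [180.0, 0.2, -168.8]
force: [4.3, 0.9, 4.9]
gripper_width: 13.5
gripper_force: 45.0
```

```bash
python3 fm.py
```

```text
[4.05 0.63 5.42] [524.86 127.18  76.52] [ 0.14 -0.97  0.01] [ 1.7999e+02  1.1000e-01 -1.6879e+02]
```

Emit:
step_arm(plan=[-0.1,0,0,0,0,0,0,0,0,0,0,0,0,0,0,0,0,0])

```text
time_s: 24.78
ee_pos: [525.0, 127.2, 76.3]
ee_rot: [180.0, 0.0, -168.8]
force: [3.3, 0.8, 5.5]
gripper_width: 13.9
gripper_force: 45.0
```

```bash
python3 fm.py
```

```text
[2.94 0.1  5.39] [524.98 127.21  76.27] [ 0.09 -0.69  0.02] [ 179.99    0.   -168.79]
```

Emit:
step_arm(plan=[-0.1,0,0,0,0,0,-0.1,0,0,0,0,0,0,0,0,0,0,0])

```text
time_s: 25.63
ee_pos: [525.3, 127.3, 75.8]
ee_rot: [180.0, -0.2, -168.8]
force: [1.0, 0.3, 5.6]
gripper_width: 13.8
gripper_force: 45.0
```

```bash
python3 fm.py; python3 loc.py
```

```text
[ 0.61 -0.33  6.23] [525.27 127.27  75.82] [ 0.04 -0.17  0.01] [ 179.99   -0.21 -168.79]
[525.27 127.27  75.82] [ 179.99   -0.21 -168.79] [ 1.06 -0.8   5.09] 14.057047317043414
tab S [309.2 180.5] 0.54 px minus tcp px [  5.5 -12. ]
spring S [305.8 204.9] 0.42 px minus tcp px [ 2.1 12.4]
nut S [117.9 348.9] 0.58 px minus tcp px [-185.8  156.4]
nut S [223.5 216.9] 0.55 px minus tcp px [-80.2  24.4]
tab S at expected z 108.7 [528.4 137.6 108.7] pred px [304.4 180.8]
spring S at expected z 53.7 [543.3 125.   53.7] pred px [303.3 200.1]
```

Emit:
step_arm(plan=[0,0,-0.1,0,0,0,0,0,-0.05,0,0,0,0,0,0,0,0,0])

```text
time_s: 27.08
ee_pos: [525.3, 127.3, 77.2]
ee_rot: [180.0, -0.2, -168.8]
force: [0.1, -0.2, 4.9]
gripper_width: 13.4
gripper_force: 45.0
```

```bash
python3 fm.py
```

```text
[-2.34 -0.57  4.43] [525.65 127.32  77.32] [-0.19  0.9  -0.03] [ 1.7999e+02 -1.7000e-01 -1.6879e+02]
```

Emit:
step_arm(plan=[0,0,-0.1,0,0,0,0,0,0,0,0,0,0,0,0,0,0,0])

```text
time_s: 27.93
ee_pos: [526.0, 127.4, 78.2]
ee_rot: [180.0, -0.1, -168.8]
force: [-4.3, -1.3, 1.6]
gripper_width: 13.7
gripper_force: 45.0
```

```bash
python3 fm.py
```

```text
[-4.97 -0.9   0.61] [526.09 127.38  78.26] [-0.15  1.18  0.01] [ 1.7999e+02 -1.2000e-01 -1.6879e+02]
```

Emit:
step_arm(plan=[0.1,0,0,0,0,0,0.1,0,0,0,0,0,0,0,0,0,0,0])

```text
time_s: 28.78
ee_pos: [525.9, 127.4, 78.4]
ee_rot: [180.0, 0.1, -168.8]
force: [0.4, 1.2, -4.8]
gripper_width: 13.4
gripper_force: 45.0
```

```bash
python3 fm.py
```

```text
[  2.37   0.67 -10.52] [525.76 127.32  78.41] [ 0.34 -0.88  0.02] [ 1.7999e+02  8.0000e-02 -1.6879e+02]
```

Emit:
step_arm(plan=[-0.05,0,0.1,0,0,0,0,0,0,0,0,0,0,0,0,0,0,0])

```text
time_s: 29.63
ee_pos: [525.8, 127.4, 78.3]
ee_rot: [180.0, 0.1, -168.8]
force: [2.3, 0.5, -5.7]
gripper_width: 13.8
gripper_force: 45.0
```

```bash
python3 fm.py
```

```text
[ 1.55  0.8  -2.17] [525.81 127.35  78.31] [ 0.13 -0.22  0.01] [ 1.7999e+02  6.0000e-02 -1.6878e+02]
```

Seated, with the load close to neutral. Releasing.

Emit:
step_arm(plan=[0,0,0,0,0,0,0,0,0,0,0,0,0,0,0,0,0,0,0,0,0,0,0,0,0,0,0,0,0,0], hand=5.0)

```text
time_s: 30.65
ee_pos: [525.2, 127.2, 77.7]
ee_rot: [180.0, -0.0, -168.8]
force: [0.1, 0.3, -0.3]
gripper_width: 44.2
gripper_force: 0.0
```

Emit:
step_arm(plan=[0,0,-0.5,0,0,0,0,0,-1.5,0,0,0,0,0,-2.5,0,0,0,0,0,-3,0,0,0,0,0,-3,0,0,0])

```text
time_s: 31.07
ee_pos: [524.9, 127.1, 183.9]
ee_rot: [180.0, -0.1, -168.8]
force: [0.1, 0.1, -0.4]
gripper_width: 50.3
gripper_force: 0.0
```

Emit:
step_arm(plan=[0,0,-3,0,0,0,0,0,-3,0,0,0,0,0,0,0,0,0,0,0,0,0,0,0])

```text
time_s: 31.4
ee_pos: [526.4, 127.4, 245.0]
ee_rot: [180.0, 0.3, -168.8]
force: [-0.4, 0.3, -0.5]
gripper_width: 50.0
gripper_force: 0.0
```

Run:
```python
from h import *
S=viewer.grab_frame("scene");T=viewer.grab_frame("top");print(sensors.state()["force"].round(1))
n=np.array([525.8,127.3,54])
for nm,z in(("tab",109),("spring",54),("nut",54),("knob_nut",36)):
  for k,f in(("S",S),("T",T)):
    for d in viewer.pinpoint(nm,f)[:2]: print(nm,k,np.round(d["location"],1),round(d["score"],2),at(f,d["location"],z).round(1))
a=np.radians(11.23);x=np.array([np.cos(a),np.sin(a),0]);y=np.array([-np.sin(a),np.cos(a),0])
i=cv2.resize(S["img"][140:240,255:365,::-1],(660,600),interpolation=cv2.INTER_CUBIC)
for s in(-1,1):
  for t in(-1,1):
    for w,l,z,c in((7,13,33,(255,255,0)),(7,13,65,(255,255,0)),(100,13.5,16.2,(0,0,255)),(100,30,16.2,(0,0,255))):
      q=(np.array(proj(S,n+s*w*y+t*l*x+[0,0,z]))-[255,140]+.5)*6; cv2.circle(i,tuple(int(v) for v in q),2,c,-1)
cv2.imwrite("pics/final.png",i)
```

```text
[ 0.2 -0.3 -0.3]
tab S [306.  180.1] 0.76 [524.6 131.5 109. ]
tab S [169.9 247.7] 0.3 [ 618.7 -190.9  109. ]
tab T [237.8 243.9] 0.38 [529.3 128.  109. ]
spring S [305.6 199.3] 0.59 [525.1 133.3  54. ]
spring T [241.4 248.8] 0.54 [524.1 123.2  54. ]
nut S [301.6 201.4] 0.65 [528.5 121.4  54. ]
nut T [240.3 250.5] 0.45 [520.4 125.5  54. ]
knob_nut S [171.1 246. ] 0.87 [ 538.3 -184.4   36. ]
knob_nut T [381.9 239.1] 0.64 [ 552.6 -189.    36. ]
```

```bash
python3 -c "
from workcell import env
print(env.job_done())"
```

```text
the job is handed in; nothing more can be done
None
```

I fitted the spring nut in the channel, twisted it across, released it and handed the job in. The force readings (a 10.5 N upward pull resisted at the seated height) and the final camera positions indicate it is seated upright on the lips; the verdict itself was not reported.

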